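# Clear the joiner's pile: level, screw tubs and bit case each to its place

## Task

Take the pile on the bench apart and put each thing in its place: the yellow level standing on its narrow face in the red-lined wooden rack, between its end blocks, and the blue bit case flat inside the white outline on the black board. Lift the two look-alike screw tubs to feel which is full: the full one goes upright in the green tray, the empty one upright in the orange tray. Never tip a tub over, leave the hammer and the glue bottle where they are, and let everything come to rest, released.

Things in the scene. Friction and masses are not known exactly. Their poses are not given: they have to be found in the camera images.
- level_center (a point): small yellow spirit level with black ends and green vials, 180 mm long (its x) x 24 mm thick (its y) x 45 mm high (its z), 0.2 kg. At the start it lies on top of the pile along the two tubs' lids, its underside 101 mm above the bench; grip it across its 24 mm. This point is its centre, half-way up
- tub_1_center (a point): one of two look-alike closed screw tubs: white upright cylinder, green band, grey lid, 60 mm across, 55 mm high. One is full (about 0.45 kg), one empty (about 0.07 kg); only the weight tells which. At first both stand on the blue case, each 40 mm from its middle along its length, with the level lying across their lids. This point: the tub's centre, half-way up; z is up
- tub_2_center (a point): one of two look-alike closed screw tubs: white upright cylinder, green band, grey lid, 60 mm across, 55 mm high. One is full (about 0.45 kg), one empty (about 0.07 kg); only the weight tells which. At first both stand on the blue case, each 40 mm from its middle along its length, with the level lying across their lids. This point: the tub's centre, half-way up; z is up
- case_center (a point): closed blue drill-bit case, 170 mm long (its x) x 62 mm wide (its y) x 46 mm high, flat on top, 0.55 kg, the bottom of the pile, lying on the bench with the two tubs on it; grip it across its 62 mm. This point is its centre, half-way up
- level_rack: place for the level: fixed dark wooden board, red lining, 214 mm (its x) x 56 mm (its y), floor 4 mm above the bench. Low end blocks, 12 mm above the bench, leave a space 204 x 40 mm for the level, long side along x; the sides are open for the fingers up to 60 mm either side of the middle. Origin: middle of its underside on the bench
- case_board: place for the case: fixed flat black board 212 mm (its x) x 104 mm (its y), 4 mm thick, with a white line round a space 194 mm x 86 mm for the case, long side along x. Origin: middle of its underside on the bench
- stock_tray: place for the full tub: fixed square green tray, 100 mm outside, 90 mm inside, floor 3 mm above the bench, rim 8 mm above the bench. Origin: middle of its underside on the bench
- refill_tray: place for the empty tub: fixed square orange tray, same size as the green one: 100 mm outside, 90 mm inside, floor 3 mm above the bench, rim 8 mm above the bench. Origin: middle of its underside on the bench
- hammer_grip (a point): bystander: claw hammer lying on the bench beyond the work. This point is on its handle
- glue_center (a point): bystander: white glue bottle with a red cap and a yellow label, 56 mm across, 140 mm high, standing beyond the work. This point is its centre, half-way up

How it is judged (in metres and radians):
At the end, for the whole second after the job is handed in: Level upright in the rack, inside the end blocks (9 mm across, 13 along); case flat inside the white outline (13 mm); one tub upright in each tray (16 mm each way), the full one (over 2.2 N) in the green. Heights within 4 mm, tilt under 0.08 rad, all at rest (x of level_center in the frame of level_rack between -0.0135 and 0.0135 m and y of level_center in the frame of level_rack between -0.0095 and 0.0095 m and z of level_center in the frame of level_rack between 0.0225 and 0.0305 m and angle between the x axis of level_center and the x axis of level_rack, either way round below 0.13 rad and angle between each of level_center, case_center, tub_1_center, tub_2_center's own z axis and vertical below 0.08 rad and x of case_center in the frame of case_board between -0.0135 and 0.0135 m and y of case_center in the frame of case_board between -0.0135 and 0.0135 m and z of case_center in the frame of case_board between 0.023 and 0.031 m and angle between the x axis of case_center and the x axis of case_board, either way round below 0.16 rad and ((x of tub_1_center in the frame of stock_tray between -0.0165 and 0.0165 m and y of tub_1_center in the frame of stock_tray between -0.0165 and 0.0165 m and z of tub_1_center in the frame of stock_tray between 0.0265 and 0.0345 m and x of tub_2_center in the frame of refill_tray between -0.0165 and 0.0165 m and y of tub_2_center in the frame of refill_tray between -0.0165 and 0.0165 m and z of tub_2_center in the frame of refill_tray between 0.0265 and 0.0345 m) or (x of tub_2_center in the frame of stock_tray between -0.0165 and 0.0165 m and y of tub_2_center in the frame of stock_tray between -0.0165 and 0.0165 m and z of tub_2_center in the frame of stock_tray between 0.0265 and 0.0345 m and x of tub_1_center in the frame of refill_tray between -0.0165 and 0.0165 m and y of tub_1_center in the frame of refill_tray between -0.0165 and 0.0165 m and z of tub_1_center in the frame of refill_tray between 0.0265 and 0.0345 m)) and contact force between stock_tray and anything else above 2.2 N and contact force between refill_tray and anything else below 2.2 N and linear speed of each of level, bit_case, tub_1, tub_2 below 0.02 m/s); the robot touches nothing.
It fails at once if a tub is tipped over (more than 0.6 rad) (angle between any of tub_1_center, tub_2_center's own z axis and vertical above 0.6 rad).
It fails at once if the hammer or the glue bottle is moved by more than 25 mm (distance of any of hammer_grip, glue_center from where it was at the start of the episode above 0.025 m).
It also fails if it takes over 136 s, if anything falls off the work surface, if the arm or the gripper's body presses on something with over 40 N, if the wrist force passes 120 N, or if a joint passes its speed limit or range.

## Robot

A 6-joint arm with a two-finger parallel gripper is mounted at the origin on the work surface. World frame = base frame: x ahead of the robot, y to its left, z up, the work surface at z = 0. Lengths are in mm, angles in degrees, forces in N, time in s.
With the tool pointing down it reaches from about 300 to 850 mm from the base axis. Payload 4.2 kg.
Tool frame: the origin (TCP) lies midway between the tips of the shut fingers; the grasp point (between the pads) lies 19 mm behind it (env.grasp_offset is the distance from the TCP to the grasp point, in mm); z points along the fingers, y is the line along which they close (so a half turn about z gives the same grasp; the last joint's range is limited). The gripper opens to 91 mm and grips with 3 to 60 N. Pads are 32 mm wide; open, the fingers measure 118 mm over their backs; the gripper's body (76 mm by 178 mm) begins 60 mm behind the grasp point.
Start: joints at [-69.156, 18.312, 89.639, -0, 72.044, -1.146], TCP at [215.311, -533.183, 213.976] pointing down, gripper open.
Joint ranges: [-177.97, 177.97], [-48.28, 115.42], [12.27, 149.76], [-77.06, 257.06], [2.81, 150.46], [-146.56, 146.56]. Speed limits (degrees/s): [147.25, 147.25, 180, 180, 180, 180].

## Interface

Orientations are given as [roll, pitch, yaw] about the fixed x, y, z axes, in that order (R = Rz(yaw) Ry(pitch) Rx(roll)).
In Python, from workcell import env, optics gives the robot as it stands. The module is installed in compiled form; this text tells all that it offers.
- The arm moves only by the tool send_rows, never from a script. Its argument "targets" is a list that holds one entry, the list of rows, each a list of 7 numbers: the turn, a rotation vector about the world's x, y, z scaled (see below), then the shift along the world's x, y, z scaled (see below), then the closure, from -1 (fully open) to 1 (shut). In form: [[[rx, ry, rz, x, y, z, gripper], ...]]. A call has 1 to 12 rows; each row shifts and turns the commanded pose from where the row before left it; what a row does not reach is not made up. The controller multiplies each number of a shift by 0.2 m and each number of a turn by pi/2 rad. A row lasts 1/10 s, in which the tool goes at most 50 mm and 8.59 degrees, less where a joint would pass 70% of its speed; a pose out of reach is approached as far as the arm can. A call with a number of a shift or a turn outside -1 to 1 is refused whole. A call with a gripper value outside its range is refused whole. The fingers move at their own pace and stop on an object; "grip_force" is the grip in N (left out, the last holds). Time passes only in rows, so rows that do not move let the fingers close. It gives the time, the measured TCP pose, the force, the opening and the grip force at its end, in the units of the state.
- env.state(): the state, without advancing time (a new reading comes with each control period).
- optics.grab_frame(name): name is "scene" or "top" or "wrist"; returns (picture, depth): 420x560x3 uint8, red, green, blue; 420x560 float32, mm along the optical axis (not along the pixel's ray), 0 where there is no reading.
- optics.camera_info(name): a dict with "camera_matrix" (3x3 intrinsics, pixels), "R" (3x3) and "t" (3): a world point X has camera coordinates R X + t; the wrist camera has in their place "mount" (4x4, takes a point from camera to tool coordinates, whose origin is the TCP and whose axes are the flange's). Camera axes: x right, y down, z forward; pixel columns grow to the right and rows downward; lengths in mm; the calibration is good to about 2 mm. The wrist camera is an equidistant fisheye: a pixel r from the principal point sees the ray r / f radians off the axis. A picture is of the moment at which its call begins: read the wrist's pose just before it. camera_info takes no time and is no camera call.
- env.job_done(): hands the job in; it is judged then, once.
Trained networks look in the newest picture that a camera, given by its name, has taken for a name from the list of things; names that differ only in an ending like _2 or _b are one class to them, and where a whole thing is asked for, a point or a joint stands for the part that bears it (a point fixed in the world has none). Each returns a list of dicts, best first, with "conf" (0 to 1); they miss things now and then, are a little off and sometimes report something else, mostly with a low value. They report only what shows in the picture. A call takes as long as a camera call.
- optics.silhouettes(camera, name): "mask" (420x560 bool, what is visible of it) and "at" ([column, row] in pixels, amid what is visible of it).
- optics.place_of(camera, name): "at" ([column, row] in pixels: a listed point, or the origin of a listed thing).
The state is a dict: "time_s": time; "qpos": joint angles; "qvel": joint speeds; "effort": joint torques, N m; "ee_pos": TCP position; "ee_rot": TCP orientation; "force": force on the tool from outside, world axes, zero at the start; "torque": the same for the moment, N m; "gripper_width": finger opening in mm; "gripper_force": force on a finger pad.
Only numpy, scipy, OpenCV 4.12 (cv2) and the standard library are available. Lean on these libraries where they do the work, as an engineer would, in place of code of your own. Each camera call takes 0.05 s, during which the arm holds its last target. There are 200 camera calls.

## Working session

There is one attempt and no reset: what is moved stays moved. The work goes in short steps, Python scripts to look and compute and a tool call to move; the robot and the scene stay as the last step left them, time stands still between calls to the robot, and variables do not carry over. Pictures are saved under pics/ and viewed, at most 14 in all, crops included, and the job is handed in when it is done.

Besides the shell and the picture viewer there is one more tool, called after "Request:" as name(argument=value, ...), one argument or row to a line, values as JSON. send_rows: Moves the arm, as the interface text tells. Its arguments: {"type":"object","properties":{"targets":{"type":"array"},"grip_force":{"type":"number"}},"required":["targets"]}

```bash
mkdir -p pics
cat > h.py <<'E'
import numpy as np, cv2
from workcell import env, optics
def cloud(cam,depth):
    i=optics.camera_info(cam);K=np.array(i["camera_matrix"]);R=np.array(i["R"]);t=np.array(i["t"])
    v,u=np.mgrid[:depth.shape[0],:depth.shape[1]]
    c=np.stack([(u-K[0,2])/K[0,0]*depth,(v-K[1,2])/K[1,1]*depth,depth],-1)
    return (c-t)@R
def ray(cam,uv):
    i=optics.camera_info(cam);K=np.array(i["camera_matrix"]);R=np.array(i["R"]);t=np.array(i["t"])
    return -R.T@t, R.T@np.linalg.solve(K,[uv[0],uv[1],1.])
def at_z(cam,uv,z):
    o,d=ray(cam,uv); return o+d*(z-o[2])/d[2]
def tri(r):
    A=0;b=0
    for o,d in r:
        d=d/np.linalg.norm(d);P=np.eye(3)-np.outer(d,d);A=A+P;b=b+P@o
    return np.linalg.solve(A,b)
E
python3 - <<'E'
from h import *
print(env.state())
names=["level_center","tub_1_center","case_center","level_rack","case_board","stock_tray","refill_tray","hammer_grip","glue_center"]
np.set_printoptions(precision=1,suppress=True)
for c in("top","scene"):
    p,d=optics.grab_frame(c);cv2.imwrite(f"pics/{c}0.png",p[...,::-1]);X=cloud(c,d)
    np.save(f"pics/{c}0.npy",X)
    i=optics.camera_info(c);print(c,-np.array(i["R"]).T@np.array(i["t"]))
    for n in names:
        for o in optics.place_of(c,n)[:3]: print(c,n,round(o["conf"],2),np.round(o["at"],1))
        for o in optics.silhouettes(c,n)[:2]:
            m=o["mask"]&(d>0);P=X[m]
            rect=None
            if len(P)>20:
                zt=np.percentile(P[:,2],90);T=P[abs(P[:,2]-zt)<6]
                rect=cv2.minAreaRect(T[:,:2].astype(np.float32))
                print("   mask",round(o["conf"],2),m.sum(),"ztop",round(zt,1),"rect",np.round(rect[0],1),np.round(rect[1],1),round(rect[2],1),"med",np.median(P,0))
E
```

```text
{'time_s': 0.0, 'qpos': array([-6.91574585e+01,  1.83505996e+01,  8.97057020e+01,  1.06737778e-03,
        7.20433360e+01, -1.14882320e+00]), 'qvel': array([-0.06626254, -0.02543731,  0.05493269, -0.04135716,  0.11146297,
       -0.03081813]), 'effort': array([ 2.19925794e-03, -4.12457514e+01, -2.31973779e+01,  7.29437009e-02,
        4.56970569e-02, -1.42450376e-04]), 'ee_pos': array([ 215.12015621, -532.70547868,  213.13548777]), 'ee_rot': array([-1.79900403e+02, -3.01228273e-03,  2.19910322e+01]), 'force': array([1.05981056, 0.19079919, 0.44039704]), 'torque': array([-0.01730395,  0.006458  , -0.00948008]), 'gripper_force': 0.0, 'gripper_width': 91.27900757649947}
top [ 436.4    0.1 1497.7]
top level_center 0.78 [199.2 212.1]
top level_center 0.25 [197.2 225.6]
   mask 0.94 856 ztop 149.0 rect [587.  164.4] [ 24.4 180.9] 76.7 med [585.  163.1 144.5]
   mask 0.62 2801 ztop 7.6 rect [ 567.3 -170.9] [103.9 211.5] 83.9 med [ 566.2 -171.2    3.3]
top tub_1_center 0.67 [198. 227.]
   mask 0.5 1066 ztop 27.6 rect [ 745.6 -217.6] [ 86.5 257.6] 9.6 med [ 761.3 -250.4   22.5]
   mask 0.49 1
[... 1515 characters left out ...]
rect [ 515.3 -327.3] [216.1  60.9] 3.9 med [ 517.9 -328.3    3.9]
scene case_board 0.92 [242.8 188.8]
   mask 0.72 2062 ztop 5.5 rect [ 567.9 -168.3] [109.6 215.5] 83.7 med [ 573.8 -165.2    3.3]
scene stock_tray 0.36 [332.3 262.5]
   mask 0.61 1206 ztop 7.9 rect [549.7   4.2] [101.7 104.9] 3.6 med [551.7   6.1   4.9]
scene refill_tray 0.65 [416.9 280. ]
   mask 0.9 1595 ztop 8.4 rect [461.1 338.9] [104.8  98.9] 11.6 med [464.  340.1   5.5]
scene hammer_grip 0.86 [167.8 202.9]
   mask 0.8 1001 ztop 25.9 rect [ 778.8 -213.7] [261.1  87.6] 84.1 med [ 767.  -240.1   22.5]
scene glue_center 0.72 [265.9 286.6]
   mask 0.62 929 ztop 138.5 rect [759.9 142. ] [23.6 24.8] 89.2 med [769.7 152.7  89.3]
```

View pics/top0.png

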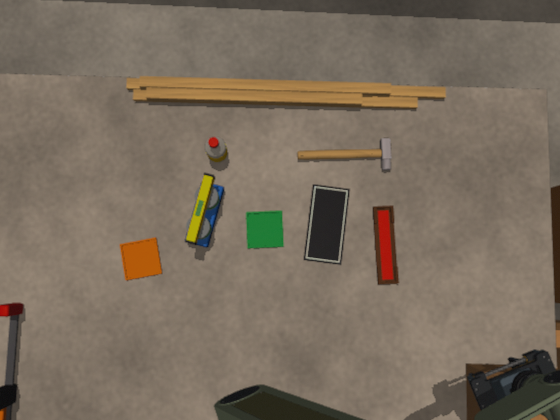

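View pics/scene0.png

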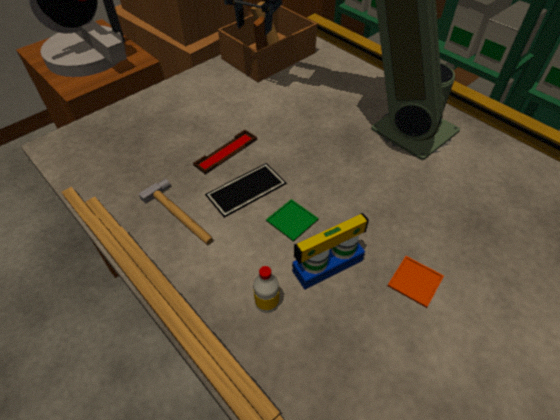

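The top picture shows the pile at (203,212), with the orange tray at (142,259), the green tray at (265,230), the black board at (326,224) and the red rack at (386,245). The depth rectangles from both views agree to about 4 mm with the stated sizes. I'll move above the pile.

Request:
send_rows(
  targets=[
    [[0,0,-0.0218,0.1035,0.1944,0.0128,-1],[0,0,-0.0218,0.1035,0.1944,0.0128,-1],[0,0,-0.0218,0.1035,0.1944,0.0128,-1],[0,0,-0.0218,0.1035,0.1944,0.0128,-1],[0,0,-0.0218,0.1035,0.1944,0.0128,-1],[0,0,-0.0218,0.1035,0.1944,0.0128,-1],[0,0,-0.0218,0.1035,0.1944,0.0128,-1],[0,0,-0.0218,0.1035,0.1944,0.0128,-1],[0,0,-0.0218,0.1035,0.1944,0.0128,-1]],
  ],
)

```text
time_s: 2.8
ee_pos: [402.2, -181.6, 237.4]
ee_rot: [180.0, -0.0, 4.2]
force: [0.9, -1.0, 0.2]
gripper_width: 91.5
gripper_force: 0.0
```

Request:
send_rows(
  targets=[
    [[0,0,-0.0218,0.1035,0.1944,0.0128,-1],[0,0,-0.0218,0.1035,0.1944,0.0128,-1],[0,0,-0.0218,0.1035,0.1944,0.0128,-1],[0,0,-0.0218,0.1035,0.1944,0.0128,-1],[0,0,-0.0218,0.1035,0.1944,0.0128,-1],[0,0,-0.0218,0.1035,0.1944,0.0128,-1],[0,0,-0.0218,0.1035,0.1944,0.0128,-1],[0,0,-0.0218,0.1035,0.1944,0.0128,-1],[0,0,-0.0218,0.1035,0.1944,0.0128,-1],[0,0,0,0,0,0,-1],[0,0,0,0,0,0,-1]],
  ],
)

```text
time_s: 3.9
ee_pos: [587.8, 167.2, 259.4]
ee_rot: [179.9, 0.1, -13.2]
force: [-0.4, -0.5, 0.3]
gripper_width: 91.2
gripper_force: 0.0
```

```bash
cat >> h.py <<'E'
from scipy.spatial.transform import Rotation as Rot
def wcloud():
    """wrist picture, world point per pixel"""
    s=env.state();i=optics.camera_info("wrist")
    p,d=optics.grab_frame("wrist");K=np.array(i["camera_matrix"]);M=np.array(i["mount"])
    v,u=np.mgrid[:d.shape[0],:d.shape[1]]
    x=(u-K[0,2])/K[0,0];y=(v-K[1,2])/K[1,1];r=np.hypot(x,y)+1e-9
    c=np.stack([np.sin(r)*x/r,np.sin(r)*y/r,np.cos(r)],-1)
    c=c/np.maximum(c[...,2:],.05)*d[...,None]
    T=c@M[:3,:3].T+M[:3,3]
    W=T@Rot.from_euler("xyz",s["ee_rot"],degrees=True).as_matrix().T+s["ee_pos"]
    W[d==0]=np.nan
    return p,d,W,s
def rect(P):
    r=cv2.minAreaRect(P[:,:2].astype(np.float32));(a,b),(w,h),g=r
    if w<h: w,h,g=h,w,g-90
    g=(g+90)%180-90
    return np.round([a,b,w,h,g],1)
E
python3 - <<'E'
from h import *
p,d,W,s=wcloud();cv2.imwrite("pics/w1.png",p[...,::-1]);print(s["ee_pos"],s["ee_rot"],s["force"],s["qpos"])
for n in("level_center","case_center","tub_1_center","stock_tray","refill_tray"):
    for o in optics.silhouettes("wrist",n)[:2]:
        P=W[o["mask"]];P=P[~np.isnan(P[:,0])]
        if len(P)<20: continue
        zt=np.percentile(P[:,2],90);T=P[abs(P[:,2]-zt)<5]
        print(n,round(o["conf"],2),len(P),round(zt,1),rect(T),np.round(o["at"]))
E
```

```text
[587.84804049 167.24674473 259.40226242] [ 1.79935397e+02  5.28863889e-02 -1.32176393e+01] [-0.37753339 -0.51917157  0.32058824] [ 1.48209265e+01  2.03624240e+01  8.00364824e+01 -3.26893382e-02
  7.96781420e+01  1.18044415e+02]
level_center 0.65 4797 145.4 [589.  167.4 180.1  24.4 -13.3] [281. 187.]
case_center 0.9 1148 45.5 [611.7 159.6 114.6  61.7 -13.2] [295. 178.]
stock_tray 0.62 4750 6.1 [550.7   2.4 101.5 101.3   3.9] [400. 168.]
stock_tray 0.38 2531 138.4 [758.  140.   25.8  21.6  76.8] [265.  27.]
refill_tray 0.86 739 7.1 [470.4 339.5 101.7  82.9 -78.7] [211. 266.]
```

View pics/w1.png

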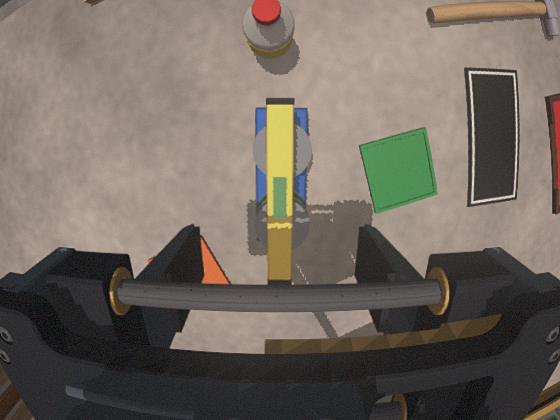

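The wrist picture shows the level at (280,190), centred between the fingers with the tubs beneath it. The wrist view (589,167, top at 145) agrees with the other two. Next I descend and grip.

Request:
send_rows(
  targets=[
    [[0,0,0,0.001,0,-0.2,-1],[0,0,0,0.001,0,-0.2,-1],[0,0,0,0.001,0,-0.18,-1],[0,0,0,0,0,-0.12,-1],[0,0,0,0,0,-0.046,-1],[0,0,0,0,0,0,1],[0,0,0,0,0,0,1],[0,0,0,0,0,0,1],[0,0,0,0,0,0,1],[0,0,0,0,0,0,1],[0,0,0,0,0,0,1],[0,0,0,0,0,0,1]],
  ],
  grip_force=25,
)

```text
time_s: 5.4
ee_pos: [588.6, 166.7, 111.1]
ee_rot: [-180.0, -0.0, -13.3]
force: [-1.1, 0.2, 0.8]
gripper_width: 38.0
gripper_force: 0.0
```

Request:
send_rows(
  targets=[
    [[0,0,0,0,0,0.05,1],[0,0,0,0,0,0.15,1],[0,0,0,0,0,0.2,1],[0,0,0,0,0,0.2,1]],
  ],
)

```text
time_s: 5.8
ee_pos: [587.9, 166.5, 232.0]
ee_rot: [180.0, 0.1, -13.3]
force: [0.1, 0.1, -1.1]
gripper_width: 23.5
gripper_force: 25.0
```

The fingers hadn't fully closed before the lift, so I'll check how the level is held.

Run:
```python
from h import *
p,d,W,s=wcloud();cv2.imwrite("pics/w2.png",p[...,::-1]);print(s["ee_pos"],s["force"],s["gripper_width"],s["time_s"])
for o in optics.silhouettes("wrist","level_center")[:1]:
    P=W[o["mask"]];P=P[~np.isnan(P[:,0])]
    print(len(P),np.percentile(P,[5,50,95],axis=0),rect(P))
    u=np.array([np.cos(-.232),np.sin(-.232)]);a=(P[:,:2]-s["ee_pos"][:2])@u
    for lo in range(-100,120,20):
        m=(a>lo)&(a<lo+20)
        if m.sum()>10: print(lo,m.sum(),np.percentile(P[m,2],[5,50,90]).round(1))
X,dd=optics.grab_frame("scene");cv2.imwrite("pics/s2.png",cv2.resize(X[180:340,200:440,::-1],None,fx=3,fy=3))
```

```text
[587.94832145 166.54008779 231.99511643] [ 0.11820303  0.14508494 -1.08838435] 23.498159193648334 5.8
9714 [[540.61170016 141.4857584  234.19058701]
 [625.18930467 158.67812052 235.44952716]
 [673.63410508 179.94469673 236.64379824]] [512.7 197.2 352.   41.  -20.2]
-80 17 [233.5 234.4 234.7]
-60 885 [233.8 234.9 235.7]
-40 102 [234.  235.  235.8]
-20 1080 [233.9 235.4 236.4]
0 1358 [234.2 235.6 236.4]
20 1565 [234.3 235.4 236.3]
40 1668 [234.2 235.4 236.3]
60 1789 [234.4 235.6 236.4]
80 1243 [234.6 235.8 236.7]
```

View pics/s2.png

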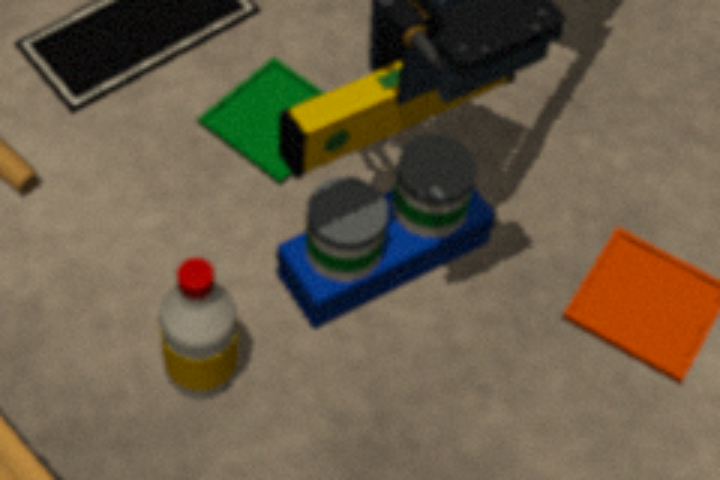

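The level hangs straight, with its top 4 mm above the fingertips. I'll raise the grip force and carry it smoothly over the rack.

Request:
send_rows(
  targets=[
    [[0,0,0,0,0,0,1],[0,0,0.0042,-0.008,-0.0548,0,1],[0,0,0.0084,-0.0161,-0.1095,0,1],[0,0,0.0126,-0.0241,-0.1643,0,1],[0,0,0.014,-0.0268,-0.1825,0,1],[0,0,0.014,-0.0268,-0.1825,0,1],[0,0,0.014,-0.0268,-0.1825,0,1],[0,0,0.014,-0.0268,-0.1825,0,1],[0,0,0.014,-0.0268,-0.1825,0,1],[0,0,0.014,-0.0268,-0.1825,0,1],[0,0,0.014,-0.0268,-0.1825,0,1]],
  ],
  grip_force=40,
)

```text
time_s: 7.05
ee_pos: [539.5, -156.4, 229.1]
ee_rot: [-180.0, 0.2, -2.2]
force: [0.4, 0.1, -2.1]
gripper_width: 23.4
gripper_force: 40.0
```

Request:
send_rows(
  targets=[
    [[0,0,0.014,-0.0268,-0.1825,0,1],[0,0,0.014,-0.0268,-0.1825,0,1],[0,0,0.014,-0.0268,-0.1825,0,1],[0,0,0.0126,-0.0241,-0.1643,0,1],[0,0,0.0084,-0.0161,-0.1095,0,1],[0,0,0.0042,-0.008,-0.0548,0,1],[0,0,0,0,0,0,1],[0,0,0,0,0,0,1]],
  ],
)

```text
time_s: 7.85
ee_pos: [515.3, -328.9, 230.1]
ee_rot: [-179.9, 0.1, 3.8]
force: [-1.0, 0.4, -1.6]
gripper_width: 23.2
gripper_force: 40.0
```

Run:
```python
from h import *
p,d,W,s=wcloud();cv2.imwrite("pics/w3.png",p[...,::-1]);print(s["ee_pos"],s["ee_rot"],s["force"],s["gripper_width"])
for n in("level_center","level_rack","case_board","stock_tray"):
  for o in optics.silhouettes("wrist",n)[:2]:
    P=W[o["mask"]];P=P[~np.isnan(P[:,0])]
    Z=np.median(P[:,2]);P=P[abs(P[:,2]-Z)<8]
    print(n,round(o["conf"],2),len(P),np.percentile(P[:,2],[5,50,95]).round(1),rect(P))
# rack by red lining
hsv=cv2.cvtColor(p,cv2.COLOR_RGB2HSV);m=((hsv[...,0]<8)|(hsv[...,0]>172))&(hsv[...,1]>150)&(hsv[...,2]>60)&(abs(W[...,2]-4)<8)&(abs(W[...,1]+330)<60)
m=cv2.morphologyEx(m.astype(np.uint8),cv2.MORPH_OPEN,np.ones((3,3)))>0
P=W[m];print("red",len(P),rect(P),np.median(P[:,2]))
```

```text
[ 515.25877409 -328.88049726  230.08468098] [-1.79898612e+02  6.93496170e-02  3.80758301e+00] [-1.04412485  0.41642755 -1.62970655] 23.2356611390786
level_rack 0.57 135 [ 1.5  9.5 11.4] [ 532.9 -356.5  152.3    2.7    3.5]
case_board 0.59 12140 [1.1 2.5 3.9] [ 568.7 -167.3  216.9  109.    -6.5]
red 0 [0. 0. 0. 0. 0.] nan
  return _methods._mean(a, axis=axis, dtype=dtype,
  ret = ret.dtype.type(ret / rcount)
```

View pics/w3.png

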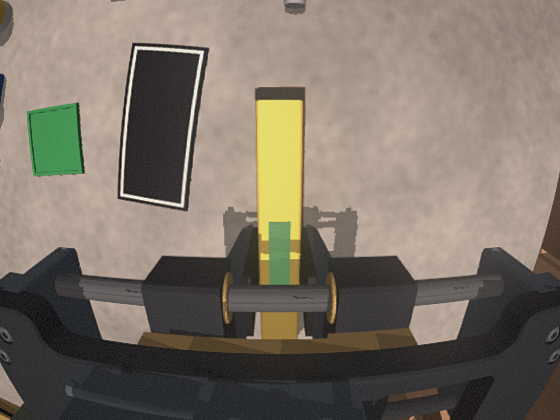

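The level hangs centred over the rack and hides it. The sliver of edge still visible gives a rack y of about -330, matching the mean of the other two views. Lowering.

Request:
send_rows(
  targets=[
    [[0,0,0,-0.002,-0.005,-0.1,1],[0,0,0,0,0,-0.2,1],[0,0,0,0,0,-0.2,1],[0,0,0,0,0,-0.2,1],[0,0,0,0,0,-0.13,1],[0,0,0,0,0,-0.05,1],[0,0,0,0,0,-0.015,1],[0,0,0,0,0,0,1]],
  ],
)

```text
time_s: 8.9
ee_pos: [516.1, -331.1, 52.9]
ee_rot: [179.9, -0.1, 3.8]
force: [0.1, -0.6, -2.5]
gripper_width: 23.5
gripper_force: 40.0
```

Request:
send_rows(
  targets=[
    [[0,0,0,0,0,-0.007,1],[0,0,0,0,0,-0.007,1],[0,0,0,0,0,-0.006,1],[0,0,0,0,0,0,1]],
  ],
)

```text
time_s: 9.3
ee_pos: [515.3, -330.9, 48.2]
ee_rot: [180.0, -0.0, 3.8]
force: [1.1, 0.1, -2.1]
gripper_width: 23.5
gripper_force: 40.0
```

Run:
```python
from h import *
for c in("top","scene"):
    p,d=optics.grab_frame(c);X=cloud(c,d)
    if c=="scene": cv2.imwrite("pics/s3.png",cv2.resize(p[90:210,160:320,::-1],None,fx=5,fy=5,interpolation=cv2.INTER_CUBIC))
    for n in("level_center","level_rack"):
        for o in optics.silhouettes(c,n)[:2]:
            P=X[o["mask"]&(d>0)]
            print(c,n,round(o["conf"],2),len(P),np.percentile(P,[2,50,98],axis=0).round(0).tolist())
```

```text
top level_center 0.48 201 [[562.0, -340.0, 10.0], [584.0, -322.0, 51.0], [606.0, -314.0, 58.0]]
top level_center 0.48 1306 [[500.0, -48.0, -2.0], [549.0, -1.0, 5.0], [597.0, 47.0, 12.0]]
top level_rack 0.82 251 [[473.0, -355.0, -2.0], [597.0, -313.0, 7.0], [622.0, -299.0, 17.0]]
top level_rack 0.22 1380 [[410.0, 284.0, -2.0], [459.0, 335.0, 5.0], [510.0, 386.0, 13.0]]
scene level_center 0.75 688 [[432.0, -334.0, 9.0], [544.0, -318.0, 34.0], [607.0, -310.0, 54.0]]
scene level_center 0.31 457 [[409.0, -346.0, -2.0], [530.0, -310.0, 5.0], [622.0, -295.0, 14.0]]
scene level_rack 0.57 491 [[411.0, -344.0, -3.0], [520.0, -310.0, 4.0], [621.0, -295.0, 14.0]]
scene level_rack 0.25 763 [[520.0, 150.0, 48.0], [556.0, 183.0, 99.0], [575.0, 206.0, 103.0]]
```

View pics/s3.png

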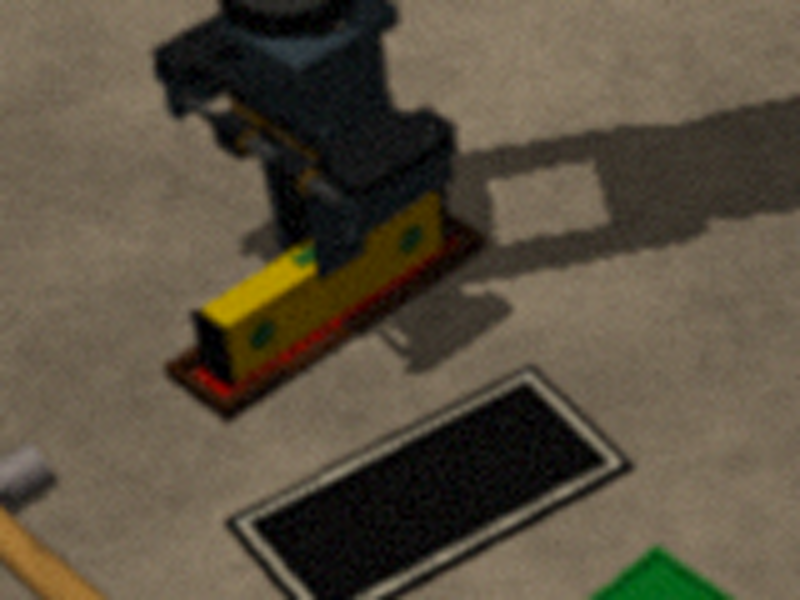

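The scene picture shows the level just above the red lining, between the end blocks. I'll lower it to contact.

Request:
send_rows(
  targets=[
    [[0,0,0,-0.002,0,-0.005,1],[0,0,0,-0.002,0,-0.005,1],[0,0,0,0,0,-0.005,1],[0,0,0,0,0,0,1]],
  ],
)

```text
time_s: 10.0
ee_pos: [514.4, -330.8, 44.7]
ee_rot: [-180.0, 0.0, 3.8]
force: [0.0, 0.6, -1.7]
gripper_width: 23.7
gripper_force: 40.0
```

Request:
send_rows(
  targets=[
    [[0,0,0,0,0,-0.005,1],[0,0,0,0,0,-0.005,1],[0,0,0,0,0,0,1]],
  ],
)

```text
time_s: 10.3
ee_pos: [514.6, -330.7, 44.3]
ee_rot: [180.0, -0.0, 3.8]
force: [-1.3, 2.0, 6.1]
gripper_width: 23.2
gripper_force: 40.0
```

Request:
send_rows(
  targets=[
    [[0,0,0,0,0,0.002,-1],[0,0,0,0,0,0.002,-1],[0,0,0,0,0,0,-1],[0,0,0,0,0,0,-1],[0,0,0,0,0,0.1,-1],[0,0,0,0,0,0.2,-1],[0,0,0,0,0,0.25,-1],[0,0,0,0,0,0.25,-1],[0,0,0,0,0.15,0.15,-1],[0,0,0,0,0.2,0,-1],[0,0,0,0,0.2,0,-1],[0,0,0,0,0,0,-1]],
  ],
)

```text
time_s: 11.5
ee_pos: [514.1, -216.9, 234.2]
ee_rot: [-179.9, -0.0, 4.0]
force: [-0.3, 0.6, 0.1]
gripper_width: 91.1
gripper_force: 0.0
```

Run:
```python
from h import *
s=env.state();print(s["ee_pos"],s["force"])
acc={}
for c in("top","scene","wrist"):
    if c=="wrist": p,d,X,s=wcloud()
    else:
        p,d=optics.grab_frame(c);X=cloud(c,d)
    if c!="wrist": cv2.imwrite(f"pics/{c}4.png",p[...,::-1])
    for n in("level_center","level_rack","case_center","tub_1_center","stock_tray","refill_tray","case_board"):
        for o in optics.silhouettes(c,n)[:3]:
            P=X[o["mask"]&(d>0)]
            if len(P)<40 or o["conf"]<.45: continue
            zt=np.percentile(P[:,2],85);T=P[abs(P[:,2]-zt)<6]
            print(c,n,round(o["conf"],2),len(P),round(zt,1),rect(T))
```

```text
[ 514.0776218  -216.88209942  234.18287996] [-0.27018622  0.63593169  0.09830684]
top level_center 0.52 311 50.3 [ 459.3 -334.5   69.3   24.5    4.1]
top level_rack 0.56 257 11.1 [ 448.9 -334.9   82.1   54.6    2.6]
top case_center 0.89 640 48.2 [582.8 163.6 167.9  62.  -13.4]
top tub_1_center 0.78 480 103.4 [543.9 171.9  57.3  57.  -87.8]
top stock_tray 0.85 1316 8.5 [5.488e+02 1.000e-01 1.006e+02 1.000e+02 3.900e+00]
top refill_tray 0.63 1409 8.9 [459.  335.1 104.5 102.4 -77.3]
top case_board 0.58 2255 7.0 [ 568.5 -170.2  219.9  106.3   -7.4]
scene level_center 0.61 2008 5.1 [ 568.3 -168.3  211.7  110.5   -5.9]
scene level_center 0.55 894 48.5 [ 515.7 -326.2  182.4   30.9    3.9]
scene level_rack 0.66 811 48.6 [ 516.7 -326.   180.4   30.1    3.7]
scene level_rack 0.57 353 11.1 [ 516.9 -319.3  215.9   59.3   -2.3]
scene case_center 0.94 1087 46.6 [584.9 168.5 169.8  61.4 -14. ]
scene tub_1_center 0.81 741 101.9 [544.9 176.5  60.4  57.3  28. ]
scene stock_tray 0.57 1202 7.2 [547.    4.3 108.  102.9   4.2]
scene refill_tray 0.91 1599 7.7 [461.2 339.1 102.6 100.2  12.5]
scene case_board 0.97 2094 5.0 [ 565.7 -168.1  216.9  110.8   -5.8]
wrist level_center 0.74 3445 47.9 [ 536.  -327.8  141.7   24.9    3.8]
wrist level_rack 0.68 2423 10.3 [ 516.7 -330.6  213.9   57.     3.9]
wrist case_center 0.73 2987 44.6 [587.  163.7 167.9  63.3 -12.6]
wrist tub_1_center 0.86 717 79.4 [545.5 150.6  52.5  16.6  -2.7]
wrist tub_1_center 0.62 977 86.4 [737.9 135.2  38.3   9.8 -86. ]
wrist stock_tray 0.97 4824 6.0 [550.7   2.  101.9 100.6 -86. ]
wrist stock_tray 0.51 2497 10.3 [ 516.6 -330.8  213.8   57.6    3.8]
wrist refill_tray 0.6 423 23.8 [ 735.3 -331.5   23.9   22.     2. ]
wrist case_board 0.76 13707 3.3 [ 569.5 -168.4  213.   105.    -6.4]
```

View pics/top4.png

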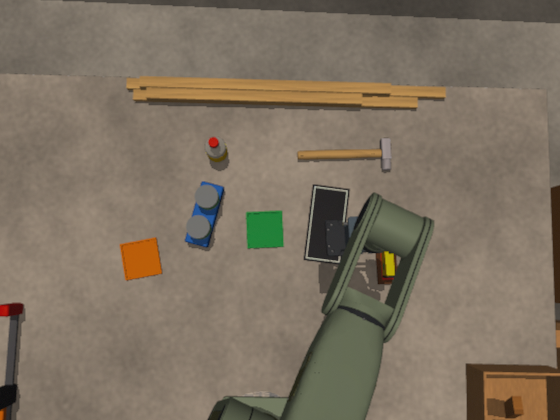

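The level stands upright in the rack; the wrist view puts it about 1.5 mm off the rack's mid-line. The tubs show at (198,227) and (207,196). I go to the near tub next.

Request:
send_rows(
  targets=[
    [[0,0,-0.0192,0.0155,0.1958,0,-1],[0,0,-0.0192,0.0155,0.1958,0,-1],[0,0,-0.0192,0.0155,0.1958,0,-1],[0,0,-0.0192,0.0155,0.1958,0,-1],[0,0,-0.0192,0.0155,0.1958,0,-1],[0,0,-0.0192,0.0155,0.1958,0,-1],[0,0,-0.0192,0.0155,0.1958,0,-1],[0,0,-0.0192,0.0155,0.1958,0,-1],[0,0,-0.0192,0.0155,0.1958,0,-1],[0,0,-0.0192,0.0155,0.1958,0,-1],[0,0,0,0,0,0,-1],[0,0,0,0,0,0,-1]],
  ],
)

```text
time_s: 13.9
ee_pos: [545.2, 171.3, 233.4]
ee_rot: [179.9, 0.0, -13.3]
force: [0.8, -0.9, -0.5]
gripper_width: 91.4
gripper_force: 0.0
```

Run:
```python
from h import *
p,d,X,s=wcloud();print(s["ee_pos"],s["ee_rot"])
for n in("case_center","tub_1_center"):
    for o in optics.silhouettes("wrist",n)[:3]:
        P=X[o["mask"]&(d>0)]
        zt=np.percentile(P[:,2],85);T=P[abs(P[:,2]-zt)<5]
        print(n,round(o["conf"],2),len(P),round(zt,1),rect(T),np.round(o["at"]))
```

```text
[545.24462787 171.30157046 233.41233019] [ 1.79946985e+02  1.43770684e-02 -1.33462005e+01]
case_center 0.97 2038 45.1 [586.  166.1 168.2  61.6 -13.6] [275. 144.]
tub_1_center 0.84 3209 100.3 [546.2 174.7  60.   58.1 -15.5] [279. 191.]
```

Request:
send_rows(
  targets=[
    [[0,0,0,0.004,0.016,-0.2,-1],[0,0,0,0,0,-0.25,-1],[0,0,0,0,0,-0.2,-1],[0,0,0,0,0,-0.15,-1],[0,0,0,0,0,-0.077,-1],[0,0,0,0,0,0,1],[0,0,0,0,0,0,1],[0,0,0,0,0,0,1],[0,0,0,0,0,0,1],[0,0,0,0,0,0,1],[0,0,0,0,0,0,1],[0,0,0,0,0,0,1]],
  ],
  grip_force=25,
)

```text
time_s: 15.25
ee_pos: [547.0, 173.9, 59.6]
ee_rot: [-180.0, -0.1, -13.5]
force: [-1.0, -2.0, 7.2]
gripper_width: 59.7
gripper_force: 25.0
```

Request:
send_rows(
  targets=[
    [[0,0,0,0,0,0,1],[0,0,0,0,0,0,1]],
  ],
)

```text
time_s: 15.45
ee_pos: [547.0, 173.9, 59.6]
ee_rot: [-180.0, -0.1, -13.5]
force: [-0.9, -2.2, 5.6]
gripper_width: 60.1
gripper_force: 25.0
```

Request:
send_rows(
  targets=[
    [[0,0,0,0,0,0.03,1],[0,0,0,0,0,0.07,1],[0,0,0,0,0,0.1,1],[0,0,0,0,0,0.1,1],[0,0,0,0,0,0.1,1],[0,0,0,0,0,0,1],[0,0,0,0,0,0,1],[0,0,0,0,0,0,1],[0,0,0,0,0,0,1]],
  ],
)

```text
time_s: 16.35
ee_pos: [545.3, 173.8, 136.7]
ee_rot: [179.9, 0.2, -13.5]
force: [0.4, 0.7, -4.6]
gripper_width: 59.8
gripper_force: 25.0
```

Run:
```python
from h import *
print([env.state()["force"][2].round(2)])
p,d,X,s=wcloud();print(s["ee_pos"],s["ee_rot"],s["force"][2])
for o in optics.silhouettes("wrist","tub_1_center")[:3]:
        P=X[o["mask"]&(d>0)]
        zt=np.percentile(P[:,2],85);T=P[abs(P[:,2]-zt)<5]
        print(round(o["conf"],2),len(P),round(zt,1),rect(T),np.round(o["at"]),np.polyfit(T[:,0]-T[:,0].mean(),T[:,2],1))
```

```text
[np.float64(-4.58)]
[545.30752391 173.78160134 136.7237965 ] [ 1.79910656e+02  1.53780600e-01 -1.34720955e+01] -4.576038238528082
0.69 6957 2.9 [ 570.1 -155.5  215.6   84.4   -7.3] [539. 107.] [1.05671959e-04 2.04346666e+00]
0.59 10322 177.1 [545.8 174.6  58.6  58.5 -12. ] [281. 263.] [-1.18488784e-02  1.76510589e+02]
```

It weighs 4.6 N, so this is the full tub. It goes to the green tray.

Request:
send_rows(
  targets=[
    [[0,0,0,0.0014,-0.0638,0,1],[0,0,0,0.0028,-0.1276,0,1],[0,0,0,0.0036,-0.1594,0,1],[0,0,0,0.0036,-0.1594,0,1],[0,0,0,0.0036,-0.1594,0,1],[0,0,0,0.0028,-0.1276,0,1],[0,0,0,0.0014,-0.0638,-0.05,1],[0,0,0,0,0,-0.2,1],[0,0,0,0,0,-0.2,1],[0,0,0,0,0,-0.1,1],[0,0,0,0,0,0,1],[0,0,0,0,0,0,1]],
  ],
)

```text
time_s: 17.65
ee_pos: [550.3, 1.9, 28.2]
ee_rot: [180.0, 0.0, -13.5]
force: [-0.1, 1.0, -4.0]
gripper_width: 59.9
gripper_force: 25.0
```

Request:
send_rows(
  targets=[
    [[0,0,0,0,0,-0.025,1],[0,0,0,0,0,-0.015,1],[0,0,0,0,0,-0.01,1],[0,0,0,0,0,0,1]],
  ],
)

```text
time_s: 18.05
ee_pos: [550.4, 1.9, 18.7]
ee_rot: [-180.0, -0.1, -13.5]
force: [0.3, 0.2, -3.8]
gripper_width: 59.9
gripper_force: 25.0
```

Request:
send_rows(
  targets=[
    [[0,0,0,0,0,-0.008,1],[0,0,0,0,0,-0.006,1],[0,0,0,0,0,0,1]],
  ],
)

```text
time_s: 18.35
ee_pos: [550.4, 1.9, 18.6]
ee_rot: [-180.0, -0.1, -13.5]
force: [-5.8, -0.5, 15.9]
gripper_width: 59.6
gripper_force: 25.0
```

Request:
send_rows(
  targets=[
    [[0,0,0,0,0,0.01,-1],[0,0,0,0,0,0,-1],[0,0,0,0,0,0,-1],[0,0,0,0,0,0,-1],[0,0,0,0,0,0.1,-1],[0,0,0,0,0,0.2,-1],[0,0,0,0,0,0.25,-1],[0,0,0,0,0,0.25,-1],[0,0,0,0.0925,0.1934,0.25,-1],[0,0,0,0.0925,0.1934,0,-1],[0,0,0,0.0925,0.1934,0,-1],[0,0,0,0.0925,0.1934,0,-1]],
  ],
)

```text
time_s: 19.55
ee_pos: [620.2, 148.6, 215.6]
ee_rot: [-180.0, -0.0, -13.5]
force: [-0.8, -1.2, 0.5]
gripper_width: 91.1
gripper_force: 0.0
```

Request:
send_rows(
  targets=[
    [[0,0,0,0,0,0,-1],[0,0,0,0,0,0,-1]],
  ],
)

```text
time_s: 19.75
ee_pos: [619.4, 147.8, 214.4]
ee_rot: [179.9, 0.1, -13.4]
force: [-1.3, -0.7, -0.8]
gripper_width: 91.5
gripper_force: 0.0
```

Run:
```python
from h import *
p,d,X,s=wcloud();print(s["ee_pos"],s["ee_rot"],s["force"])
for n in("case_center","tub_1_center","stock_tray"):
    for o in optics.silhouettes("wrist",n)[:3]:
        P=X[o["mask"]&(d>0)]
        zt=np.percentile(P[:,2],85);T=P[abs(P[:,2]-zt)<5]
        print(n,round(o["conf"],2),len(P),round(zt,1),rect(T),np.round(o["at"]))
```

```text
[619.42200242 147.80022402 214.38226257] [ 1.79921080e+02  8.33451115e-02 -1.33711457e+01] [-1.32531884 -0.70809224 -0.77795861]
case_center 0.87 4628 45.1 [586.2 166.  168.2  61.6 -13.8] [271. 240.]
tub_1_center 0.69 2760 58.9 [550.    3.1  60.8  60.3  50.7] [417. 213.]
tub_1_center 0.47 2511 23.5 [ 765.2 -205.1  245.    41.4  -81.2] [501.  24.]
tub_1_center 0.31 22 2.5 [ 610.7 -295.9   19.8    2.9    3. ] [559. 125.]
stock_tray 0.75 2630 6.0 [550.5   2.7 102.2 100.7   3.8] [390. 182.]
```

Run:
```python
from h import *
p,d,X,s=wcloud()
m=(abs(X[...,2]-101)<5)&(np.hypot(X[...,0]-624,X[...,1]-156)<55)&(d>0)
n,l,st,_=cv2.connectedComponentsWithStats(m.astype(np.uint8));k=1+np.argmax(st[1:,4]);P=X[l==k];print(s["ee_pos"],len(P),np.median(P[:,2]),rect(P),cv2.minEnclosingCircle(P[:,:2].astype(np.float32)))
```

```text
[619.20407417 146.03899004 215.46167316] 3303 99.62225173947539 [625.4 155.9  60.1  59.6  27.9] ((625.4757080078125, 156.0926055908203), 30.422300338745117)
```

Request:
send_rows(
  targets=[
    [[0,0,0,0.0295,0.046,0,-1],[0,0,0,0,0,0,-1]],
  ],
)

```text
time_s: 20.2
ee_pos: [626.2, 157.0, 215.6]
ee_rot: [-179.9, -0.0, -13.5]
force: [-0.3, -0.1, 0.6]
gripper_width: 91.3
gripper_force: 0.0
```

Request:
send_rows(
  targets=[
    [[0,0,0,-0.003,-0.003,-0.2,-1],[0,0,0,0,0,-0.25,-1],[0,0,0,0,0,-0.2,-1],[0,0,0,0,0,-0.1,-1],[0,0,0,0,0,-0.02,-1],[0,0,0,0,0,0,1],[0,0,0,0,0,0,1],[0,0,0,0,0,0,1],[0,0,0,0,0,0,1],[0,0,0,0,0,0,1],[0,0,0,0,0,0,1],[0,0,0,0,0,0,1]],
  ],
  grip_force=15,
)

```text
time_s: 21.4
ee_pos: [625.6, 155.9, 62.7]
ee_rot: [-180.0, -0.1, -13.5]
force: [-1.7, -0.5, 5.0]
gripper_width: 59.5
gripper_force: 15.0
```

Request:
send_rows(
  targets=[
    [[0,0,0,0,0,0,1],[0,0,0,0,0,0.03,1],[0,0,0,0,0,0.07,1],[0,0,0,0,0,0.1,1],[0,0,0,0,0,0.1,1],[0,0,0,0,0,0.1,1],[0,0,0,0,0,0,1],[0,0,0,0,0,0,1],[0,0,0,0,0,0,1]],
  ],
)

```text
time_s: 22.3
ee_pos: [624.1, 155.6, 140.2]
ee_rot: [179.9, 0.1, -13.5]
force: [0.2, -1.2, -1.3]
gripper_width: 59.8
gripper_force: 15.0
```

Run:
```python
from h import *
p,d,X,s=wcloud();print(s["ee_pos"],s["force"])
m=(abs(X[...,2]-s["ee_pos"][2]-41)<8)&(np.hypot(X[...,0]-s["ee_pos"][0],X[...,1]-s["ee_pos"][1])<45)&(d>0)
n,l,st,_=cv2.connectedComponentsWithStats(m.astype(np.uint8));k=1+np.argmax(st[1:,4]);P=X[l==k];print(len(P),np.median(P[:,2]),rect(P))
for c in("top","scene"):
    p,d=optics.grab_frame(c);X=cloud(c,d)
    for n in("refill_tray","case_center"):
      for o in optics.silhouettes(c,n)[:1]:
        P=X[o["mask"]&(d>0)];zt=np.percentile(P[:,2],85);print(c,n,round(zt,1),rect(P[abs(P[:,2]-zt)<6]))
```

```text
[624.05847797 155.64452073 140.21282909] [ 0.17704676 -1.16721733 -1.33529919]
6711 177.0149851146593 [640.1 151.7  82.   28.4  76.5]
top case_center 48.4 [579.1 166.9  52.5  47.1  78.7]
scene refill_tray 7.6 [459.4 338.5 107.6 100.9  13. ]
scene case_center 46.9 [585.2 168.4 170.1  62.3 -13.9]
```

This one weighs about 1 N, so it's the empty tub. It goes to the orange tray.

Request:
send_rows(
  targets=[
    [[0,0,0.0156,-0.0442,0.049,0,1],[0,0,0.0312,-0.0885,0.0981,0,1],[0,0,0.039,-0.1106,0.1226,0,1],[0,0,0.039,-0.1106,0.1226,0,1],[0,0,0.039,-0.1106,0.1226,0,1],[0,0,0.039,-0.1106,0.1226,0,1],[0,0,0.039,-0.1106,0.1226,0,1],[0,0,0.0312,-0.0885,0.0981,0,1],[0,0,0.0156,-0.0442,0.049,0,1],[0,0,0,0,0,0,1],[0,0,0,0,0,0,1]],
  ],
)

```text
time_s: 23.75
ee_pos: [461.6, 337.0, 141.5]
ee_rot: [180.0, -0.0, 12.5]
force: [0.5, -0.5, -0.8]
gripper_width: 59.7
gripper_force: 15.0
```

Run:
```python
from h import *
p,d,X,s=wcloud();print(s["ee_pos"],s["ee_rot"],s["force"],s["qpos"][5])
for o in optics.silhouettes("wrist","refill_tray")[:2]:
    P=X[o["mask"]&(d>0)];P=P[P[:,2]<12];print(round(o["conf"],2),len(P),rect(P),np.percentile(P,[1,99],axis=0).round(1).tolist())
for o in optics.silhouettes("wrist","tub_1_center")[:2]:
    P=X[o["mask"]&(d>0)];zt=np.percentile(P[:,2],85);T=P[abs(P[:,2]-zt)<4];print(round(o["conf"],2),round(zt,1),rect(T))
```

```text
[461.55008152 336.98074799 141.5025995 ] [ 1.79966806e+02 -3.13599560e-02  1.25050966e+01] [ 0.48029432 -0.47866705 -0.78647693] 112.52261256788204
0.7 40.3 [539.4  24.7  50.6  15.3  26. ]
```

Request:
send_rows(
  targets=[
    [[0,0,0,-0.005,0,-0.1,1],[0,0,0,0,0,-0.2,1],[0,0,0,0,0,-0.2,1],[0,0,0,0,0,-0.06,1],[0,0,0,0,0,-0.02,1],[0,0,0,0,0,-0.01,1],[0,0,0,0,0,0,1]],
  ],
)

```text
time_s: 24.6
ee_pos: [461.5, 337.9, 24.9]
ee_rot: [-179.9, -0.2, 12.5]
force: [0.0, -0.6, -0.6]
gripper_width: 59.8
gripper_force: 15.0
```

Request:
send_rows(
  targets=[
    [[0,0,0,0,0,-0.007,1],[0,0,0,0,0,-0.007,1],[0,0,0,0,0,0,1]],
  ],
)

```text
time_s: 24.9
ee_pos: [460.9, 337.7, 21.7]
ee_rot: [-180.0, -0.1, 12.5]
force: [-1.2, 0.1, 4.9]
gripper_width: 59.7
gripper_force: 15.0
```

Request:
send_rows(
  targets=[
    [[0,0,0,0,0,0.005,-1],[0,0,0,0,0,0,-1],[0,0,0,0,0,0,-1],[0,0,0,0,0,0,-1],[0,0,0,0,0,0,-1],[0,0,0,0,0,0.1,-1],[0,0,0,0,0,0.2,-1],[0,0,0,0,0,0.25,-1],[0,0,0,0,0,0.25,-1],[0,0,0,0,0,0.15,-1]],
  ],
)

```text
time_s: 25.9
ee_pos: [461.3, 338.0, 215.9]
ee_rot: [-179.9, -0.3, 12.5]
force: [0.5, 0.8, -0.2]
gripper_width: 91.2
gripper_force: 0.0
```

Request:
send_rows(
  targets=[
    [[0,0,-0.041,0.0893,-0.1229,0,-1],[0,0,-0.041,0.0893,-0.1229,0,-1],[0,0,-0.041,0.0893,-0.1229,0,-1],[0,0,-0.041,0.0893,-0.1229,0,-1],[0,0,-0.041,0.0893,-0.1229,0,-1],[0,0,-0.041,0.0893,-0.1229,0,-1],[0,0,-0.041,0.0893,-0.1229,0,-1],[0,0,0,0,0,0,-1],[0,0,0,0,0,0,-1]],
  ],
)

```text
time_s: 26.8
ee_pos: [585.2, 164.9, 211.2]
ee_rot: [180.0, 0.1, -13.4]
force: [-0.9, -0.1, -0.7]
gripper_width: 91.1
gripper_force: 0.0
```

Run:
```python
from h import *
p,d,X,s=wcloud();cv2.imwrite("pics/w5.png",p[...,::-1]);print(s["ee_pos"],s["ee_rot"],s["force"])
for n in("case_center","tub_1_center","refill_tray"):
    for o in optics.silhouettes("wrist",n)[:3]:
        P=X[o["mask"]&(d>0)]
        if len(P)<30: continue
        zt=np.percentile(P[:,2],85);T=P[abs(P[:,2]-zt)<5]
        print(n,round(o["conf"],2),len(P),round(zt,1),rect(T))
```

```text
[585.15171548 164.86547976 211.22133447] [ 1.79998473e+02  6.35902627e-02 -1.33719548e+01] [-0.9050612  -0.07153009 -0.65522993]
case_center 0.91 8638 45.1 [585.5 166.  168.6  61.7 -13.5]
tub_1_center 0.93 2845 59.0 [549.6   3.1  60.2  60.1 -82.5]
refill_tray 0.55 177 6.9 [446.  302.2  80.9  22.2 -29.9]
```

View pics/w5.png

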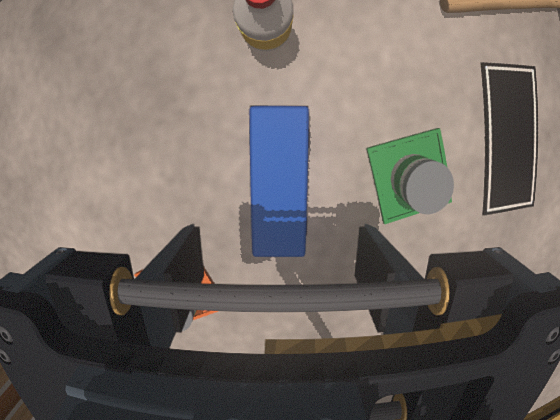

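The case at (278,180) is clear of everything and centred between the fingers. Next I grip it.

Request:
send_rows(
  targets=[
    [[0,0,0,0.002,0.005,-0.2,-1],[0,0,0,0,0,-0.25,-1],[0,0,0,0,0,-0.25,-1],[0,0,0,0,0,-0.19,-1],[0,0,0,0,0,-0.1,-1],[0,0,0,0,0,0,1],[0,0,0,0,0,0,1],[0,0,0,0,0,0,1],[0,0,0,0,0,0,1],[0,0,0,0,0,0,1],[0,0,0,0,0,0,1],[0,0,0,0,0,0,1]],
  ],
  grip_force=45,
)

```text
time_s: 28.2
ee_pos: [586.7, 165.9, 15.6]
ee_rot: [-180.0, -0.2, -13.3]
force: [-0.4, -1.9, 6.6]
gripper_width: 62.0
gripper_force: 45.0
```

Request:
send_rows(
  targets=[
    [[0,0,0,0,0,0,1],[0,0,0,0,0,0.03,1],[0,0,0,0,0,0.07,1],[0,0,0,0,0,0.15,1],[0,0,0,0,0,0.2,1],[0,0,0,0,0,0.15,1],[0,0,0,0,0,0,1],[0,0,0,0,0,0,1]],
  ],
)

```text
time_s: 29.0
ee_pos: [585.0, 166.2, 133.2]
ee_rot: [180.0, 0.0, -13.3]
force: [-0.5, 0.7, -6.9]
gripper_width: 62.0
gripper_force: 45.0
```

Request:
send_rows(
  targets=[
    [[0,0,0.003,-0.0032,-0.0645,0,1],[0,0,0.006,-0.0064,-0.129,0,1],[0,0,0.0076,-0.0079,-0.1612,0,1],[0,0,0.0076,-0.0079,-0.1612,0,1],[0,0,0.0076,-0.0079,-0.1612,0,1],[0,0,0.0076,-0.0079,-0.1612,0,1],[0,0,0.0076,-0.0079,-0.1612,0,1],[0,0,0.0076,-0.0079,-0.1612,0,1],[0,0,0.0076,-0.0079,-0.1612,0,1],[0,0,0.0076,-0.0079,-0.1612,0,1],[0,0,0.006,-0.0064,-0.129,0,1],[0,0,0.003,-0.0032,-0.0645,0,1]],
  ],
)

```text
time_s: 30.2
ee_pos: [567.1, -171.7, 131.2]
ee_rot: [180.0, 0.3, -6.3]
force: [0.6, 0.7, -6.9]
gripper_width: 61.6
gripper_force: 45.0
```

Request:
send_rows(
  targets=[
    [[0,0,0,0,0,0,1],[0,0,0,0,0,0,1]],
  ],
)

```text
time_s: 30.4
ee_pos: [568.4, -168.5, 132.5]
ee_rot: [-179.9, 0.1, -6.3]
force: [0.5, 1.5, -6.2]
gripper_width: 61.7
gripper_force: 45.0
```

Request:
send_rows(
  targets=[
    [[0,0,0,0,0,-0.1,1],[0,0,0,0,0,-0.2,1],[0,0,0,0,0,-0.15,1],[0,0,0,0,0,-0.07,1],[0,0,0,0,0,-0.02,1],[0,0,0,0,0,-0.005,1],[0,0,0,0,0,0,1],[0,0,0,0,0,0,1]],
  ],
)

```text
time_s: 31.2
ee_pos: [570.2, -169.1, 25.9]
ee_rot: [180.0, -0.1, -6.2]
force: [0.4, 0.3, -6.5]
gripper_width: 62.0
gripper_force: 45.0
```

Request:
send_rows(
  targets=[
    [[0,0,0,0,0,-0.007,1],[0,0,0,0,0,-0.006,1],[0,0,0,0,0,-0.005,1],[0,0,0,0,0,0,1]],
  ],
)

```text
time_s: 31.6
ee_pos: [569.0, -169.1, 20.9]
ee_rot: [180.0, 0.0, -6.2]
force: [0.2, -0.8, -6.5]
gripper_width: 61.7
gripper_force: 45.0
```

Request:
send_rows(
  targets=[
    [[0,0,0,0,0,-0.006,1],[0,0,0,0,0,-0.006,1],[0,0,0,0,0,0,1]],
  ],
)

```text
time_s: 31.9
ee_pos: [569.2, -169.2, 19.6]
ee_rot: [180.0, -0.0, -6.2]
force: [-4.4, 1.1, 3.0]
gripper_width: 62.2
gripper_force: 45.0
```

Contact. I'll release, rise and move back out of the way for a final check.

Request:
send_rows(
  targets=[
    [[0,0,0,0,0,0,-1],[0,0,0,0,0,0,-1],[0,0,0,0,0,0,-1],[0,0,0,0,0,0,-1],[0,0,0,0,0,0,-1],[0,0,0,0,0,0.1,-1],[0,0,0,0,0,0.2,-1],[0,0,0,0,0,0.25,-1],[0,0,0,0,0,0.25,-1],[0,0,0,0,0,0.2,-1],[0,0,0,-0.2,0,0,-1],[0,0,0,-0.2,0,0,-1]],
  ],
)

```text
time_s: 33.1
ee_pos: [489.5, -169.4, 220.0]
ee_rot: [179.9, -0.2, -6.2]
force: [-0.9, -0.0, 0.3]
gripper_width: 91.2
gripper_force: 0.0
```

Request:
send_rows(
  targets=[
    [[0,0,0,-0.2,0,0,-1],[0,0,0,-0.2,0,0,-1],[0,0,0,0,0,0,-1],[0,0,0,0,0,0,-1],[0,0,0,0,0,0,-1]],
  ],
)

```text
time_s: 33.6
ee_pos: [410.3, -169.4, 218.9]
ee_rot: [180.0, -0.1, -6.2]
force: [0.3, -0.6, -0.2]
gripper_width: 91.1
gripper_force: 0.0
```

Run:
```python
from h import *
print(env.state()["ee_pos"])
for c in("top","scene","wrist"):
    if c=="wrist": p,d,X,s=wcloud()
    else:
        p,d=optics.grab_frame(c);X=cloud(c,d)
    if c=="scene": cv2.imwrite("pics/s6.png",cv2.resize(p[120:330,150:450,::-1],None,fx=2.6,fy=2.6))
    for n in("level_center","level_rack","case_center","case_board","tub_1_center","stock_tray","refill_tray"):
        for o in optics.silhouettes(c,n)[:2]:
            P=X[o["mask"]&(d>0)]
            if len(P)<40 or o["conf"]<.4: continue
            zt=np.percentile(P[:,2],85);T=P[abs(P[:,2]-zt)<5]
            print(c,n,round(o["conf"],2),len(P),round(zt,1),rect(T))
```

```text
[ 410.27415614 -169.38827728  218.90074085]
top level_center 0.92 826 50.8 [ 515.6 -330.7  177.3   25.5    3.7]
top level_rack 0.88 572 11.6 [ 523.3 -331.7  195.9   56.2    4.2]
top case_center 0.73 1592 52.3 [ 565.6 -170.2  169.3   62.1   -6.2]
top case_center 0.61 955 9.7 [460.5 335.6 105.3 100.7  12.4]
top case_board 0.83 1084 6.7 [ 568.7 -169.7  210.1  104.2   -5.4]
top tub_1_center 0.75 422 62.5 [ 5.473e+02 -3.000e-01  5.830e+01  5.600e+01 -8.850e+01]
top stock_tray 0.82 998 9.5 [548.9   1.  102.2 101.7   1.5]
top refill_tray 0.89 797 9.2 [460.3 335.2 100.2  99.8 -77.5]
scene level_center 0.66 890 48.5 [ 514.9 -326.4  181.7   29.2    4.2]
scene level_rack 0.86 292 10.5 [ 517.4 -309.6  215.6   54.4   -6.4]
scene case_center 0.68 1558 50.4 [ 568.8 -164.8  167.8   64.2   -5.6]
scene case_board 0.71 735 5.4 [ 568.4 -165.8  213.5  106.7   -6.8]
scene tub_1_center 0.74 569 60.8 [548.    4.5  62.1  51.9  47.3]
scene stock_tray 0.74 668 7.6 [550.2   4.2 102.5 101.3   3.5]
scene refill_tray 0.71 943 8.0 [461.8 339.4 103.7  99.8  12.1]
wrist level_center 0.83 4920 47.9 [ 515.7 -329.2  178.7   25.1    3.7]
wrist level_rack 0.74 2289 10.2 [ 513.9 -330.2  210.2   56.5    4.2]
wrist level_rack 0.52 4946 47.9 [ 515.7 -329.2  178.7   25.1    3.7]
wrist case_center 0.63 2827 59.4 [549.4   2.2  60.   59.5  85.7]
wrist case_center 0.61 7046 49.2 [ 547.5 -166.4  128.7   61.8   -6.3]
wrist case_board 0.74 4629 3.4 [ 545.9 -166.4  165.6  104.6   -6.1]
wrist tub_1_center 0.88 2694 59.4 [549.7   2.   59.9  58.2  77. ]
wrist stock_tray 0.57 3164 6.6 [551.    2.1 101.3 101.1 -86.1]
```

View pics/s6.png

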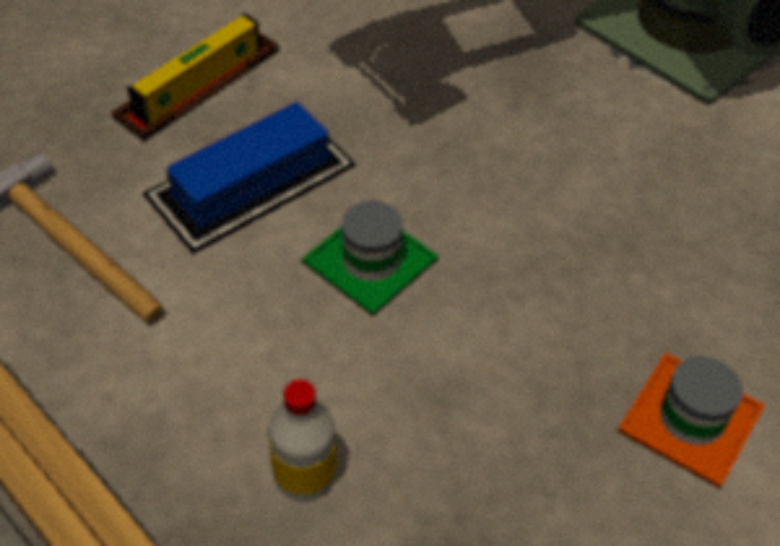

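The picture shows everything in its place: level (195,65), case (250,165), full tub (372,240) and empty tub (703,400). I'll measure the empty tub against its tray, then hand in.

Run:
```python
from h import *
ok=True
for c,t in(("top",(460.3,335.4)),("scene",(461.6,339.2))):
    p,d=optics.grab_frame(c);X=cloud(c,d)
    m=(abs(X[...,2]-60)<6)&(np.hypot(X[...,0]-461,X[...,1]-337)<60)&(d>0)
    r=rect(X[m]);e=r[:2]-t;print(c,r,e);ok&=bool(np.abs(e).max()<9)
print(ok)
if ok: print(env.job_done())
```

```text
top [459.1 335.1  61.4  57.6 -88.7] [-1.2 -0.3]
scene [460.2 339.2  60.7  60.7 -39.7] [-1.4  0. ]
True
the job is handed in; nothing more can be done
None
```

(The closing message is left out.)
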